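# Put away the pipetting kit

### The job

Put away the pipetting kit: press the blue and the green pipette into the spring clips of their own colour on the rack until both ends snap fully home, with the tips pointing the same way as the yellow one that is already parked. Stack the orange-lidded tip box squarely on top of the two blue-lidded ones, edges flush and lying the same way. Leave the yellow pipette, the stack, the bottle and the jar where they are.

Things in the scene. Friction and masses are not known exactly. Their poses are not given: they have to be found in the camera images.
- pipette_blue: Pipette, 200 mm long, 110 g, along its own x: black flat-sided grip 70 x 24 x 24 mm centred on x = 0 with blue inlay; round grey necks 20 mm thick on both sides of it (x = 35 to 70, -35 to -66 mm); blue collar with a small hook on top (31 mm high) and blue button, ending at x = -85; thin white tip ending at +115. Origin: centre of the grip's underside, z up. Starts lying on the bench, on its grip.
- pipette_blue_mid (a point): Point on the long axis of the blue pipette at the middle of its grip (12 mm above the body's origin). Axes as the pipette's.
- pipette_blue_tip (a point): End of the thin tip of the blue pipette, 115 mm along +x from its mid point.
- pipette_green: Pipette, 200 mm long, 110 g, along its own x: black flat-sided grip 70 x 24 x 24 mm centred on x = 0 with green inlay; round grey necks 20 mm thick on both sides of it (x = 35 to 70, -35 to -66 mm); green collar with a small hook on top (31 mm high) and green button, ending at x = -85; thin white tip ending at +115. Origin: centre of the grip's underside, z up. Starts lying on the bench, on its grip.
- pipette_green_mid (a point): Point on the long axis of the green pipette at the middle of its grip (12 mm above the body's origin). Axes as the pipette's.
- pipette_green_tip (a point): End of the thin tip of the green pipette, 115 mm along +x from its mid point.
- pipette_yellow: Pipette, 200 mm long, 110 g, along its own x: black flat-sided grip 70 x 24 x 24 mm centred on x = 0 with yellow inlay; round grey necks 20 mm thick on both sides of it (x = 35 to 70, -35 to -66 mm); yellow collar with a small hook on top (31 mm high) and yellow button, ending at x = -85; thin white tip ending at +115. Origin: centre of the grip's underside, z up. Already parked in the yellow clips; leave it there.
- pipette_yellow_mid (a point): Point on the long axis of the yellow pipette at the middle of its grip (12 mm above the body's origin). Axes as the pipette's.
- pipette_yellow_tip (a point): End of the thin tip of the yellow pipette, 115 mm along +x from its mid point.
- rack: Fixed rack: grey base 190 x 270 x 10 mm, two aluminium rails along y at x = -52 and 52 mm, 20 wide, tops 32 mm above the bench; on each, white spring clips opening upwards, 14 mm long in x, at y = -80 (blue), 0 (green), 80 (yellow); colour patches on the base. A pipette lies across, a neck in each clip, grip in the free space between the rails, tip to +x. Origin: centre of the base's underside.
- clip_blue (a point): Where the blue pipette's mid point lies when fully home, midway between the rails, 50 mm above the bench; axes as the rack's. The clips' sprung lips stand 16 mm apart, so a 20 mm neck rests on them about 14 mm too high until the pipette is pressed straight down with about 10 to 15 N; they spread, then snap over the necks and hold them down on the clips' floors.
- clip_green (a point): Where the green pipette's mid point lies when fully home, midway between the rails, 50 mm above the bench; axes as the rack's. The clips' sprung lips stand 16 mm apart, so a 20 mm neck rests on them about 14 mm too high until the pipette is pressed straight down with about 10 to 15 N; they spread, then snap over the necks and hold them down on the clips' floors.
- clip_yellow (a point): Where the yellow pipette's mid point lies when fully home, midway between the rails, 50 mm above the bench; axes as the rack's. The clips' sprung lips stand 16 mm apart, so a 20 mm neck rests on them about 14 mm too high until the pipette is pressed straight down with about 10 to 15 N; they spread, then snap over the necks and hold them down on the clips' floors.
- tip_box: Loose closed tip box 116 x 60 x 45 mm (x, y, z; flat top and bottom), 160 g, white with an orange lid. Origin: centre of its underside, z up. Starts alone on the bench.
- stack_bottom: Lower box of the stack: closed tip box 116 x 60 x 45 mm (x, y, z; flat top and bottom), 160 g, white with a blue lid. Origin: centre of its underside, z up. Loose, on the bench.
- stack_top: Upper box of the stack: closed tip box 116 x 60 x 45 mm (x, y, z; flat top and bottom), 160 g, white with a blue lid. Origin: centre of its underside, z up. Loose, resting squarely on the lower one; its top is 90 mm above the bench.
- media_bottle: Bystander: clear glass bottle with blue cap, 72 mm in diameter, 125 mm high, 0.5 kg; origin at the centre of its underside.
- jar: Bystander: amber jar with white cap, 60 mm in diameter, 75 mm high, 0.2 kg; origin at the centre of its underside.

How it is judged:
By the outcome, as a careful person would: the job done as asked, in the order asked, and still so for the second after the job is handed in, with the robot touching nothing.
It also fails if it takes over 70 s, if anything falls off the work surface, if the arm or the gripper's body presses on something with over 40 N, if the wrist force passes 120 N, or if a joint passes its speed limit or range.

### The arm

A 6-joint arm with a two-finger parallel gripper is mounted at the origin on the work surface. World frame = base frame: x ahead of the robot, y to its left, z up, the work surface at z = 0. Lengths are in m, angles in rad, forces in N, time in s.
With the tool pointing down it reaches from about 0.425 to 0.95 m from the base axis. Payload 3.5 kg.
Tool frame: the origin (TCP) lies at the very end of the fingers, on their centre line; the grasp point (between the pads) lies 19 mm behind it; z points along the fingers, y is the line along which they close (so a half turn about z gives the same grasp; the last joint's range is limited). The gripper opens to 85 mm and grips with 20 to 120 N. Pads are 22 mm wide; open, the fingers measure 114 mm over their backs; the gripper's body (76 mm by 85 mm) begins 54 mm behind the grasp point. The pads swing forward as they close: fully open they stand 13 mm farther back than shut.
Start: joints at [-1.333, 0.286, 1.577, -0, 1.279, -0.15], TCP at [0.255, -0.625, 0.207] pointing down, gripper open.
Joint ranges: [-2.77, 2.77], [-0.9, 2.22], [0.21, 2.48], [-1.53, 4.67], [0.24, 2.81], [-2.84, 2.84]. Speed limits (rad/s): [2.79, 2.79, 3.14, 3.14, 3.14, 3.14].

### API

Orientations are given as a unit quaternion [x, y, z, w].
In Python, from plant import ctrl gives the robot as it stands.
- The arm moves only by the tool carry_out, never from a script. Its argument "deltas" is one flat list of numbers, 6 for each row, row after row: the shift along the tool's x, y, z in m, then the turn, a rotation vector about the tool's x, y, z in rad. A call has 1 to 5 rows; each row is the pose to reach, as a shift and turn from the pose commanded when the call began, along the tool's axes at that moment; what a row does not reach only later rows make up. A row lasts 1/8 s, in which the tool goes at most 62.5 mm and 10.7 degrees, less where a joint would pass 70% of its speed; a pose out of reach is approached as far as the arm can. A call with a gripper value outside its range is refused whole. "grip" is the opening in per cent of the stroke, from 0 (shut) to 100 (fully open), set as the call begins (left out, the last holds). The fingers move at their own pace and stop on an object; "grip_force" is the grip in N (left out, the last holds). Time passes only in rows, so rows that repeat a pose let the fingers close. It gives the time, the measured TCP pose, the force, the opening and the grip force at its end, in the units of the state.
- ctrl.get_state(): the state, without advancing time (a new reading comes with each control period).
- ctrl.read_camera(name): name is "scene" or "top" or "wrist"; returns (picture, depth): 400x640x3 uint8, red, green, blue; 400x640 float32, m along the optical axis (not along the pixel's ray), 0 where there is no reading.
- ctrl.camera_model(name): a dict with "intrinsics" (3x3 intrinsics, pixels), "extrinsics" (4x4, takes a point from world to camera coordinates); the wrist camera has in their place "hand_eye" (4x4, takes a point from camera to tool coordinates, whose origin is the TCP and whose axes are the flange's). Camera axes: x right, y down, z forward; pixel columns grow to the right and rows downward; lengths in m; the calibration is good to about 2 mm. The wrist camera is an equidistant fisheye: a pixel r from the principal point sees the ray r / f radians off the axis. A picture is of the moment at which its call begins: read the wrist's pose just before it. camera_model takes no time and is no camera call.
- ctrl.sign_off(): hands the job in; it is judged then, once.
Trained networks look in the newest picture that a camera, given by its name, has taken for a name from the list of things; names that differ only in an ending like _2 or _b are one class to them, and where a whole thing is asked for, a point or a joint stands for the part that bears it (a point fixed in the world has none). Each returns a list of dicts, best first, with "score" (0 to 1); they miss things now and then, are a little off and sometimes report something else, mostly with a low value. They report only what shows in the picture. A call takes as long as a camera call.
- ctrl.find_in(camera, query): "uv" ([column, row] in pixels, amid what is visible of it).
The state is a dict: "time": time; "qpos": joint angles; "dq": joint speeds; "joint_efforts": joint torques, N m; "eef_pos": TCP position; "tcp_rot": TCP orientation; "contact_force": force on the tool from outside, world axes, zero at the start; "wrist_torque": the same for the moment, N m; "opening": opening from 0.0 (shut) to 1.0 (fully open); "finger_force": force on a finger pad.
Only numpy, scipy, OpenCV 4.12 (cv2) and the standard library are available. Lean on these libraries where they do the work, as an engineer would, in place of code of your own. Each camera call takes 0.05 s, during which the arm holds its last target. There are 200 camera calls.

## Working session

There is one attempt and no reset: what is moved stays moved. The work goes in short steps, Python scripts to look and compute and a tool call to move; the robot and the scene stay as the last step left them, time stands still between calls to the robot, and variables do not carry over. Pictures are saved under pics/ and viewed, at most 10 in all, crops included, and the job is handed in when it is done.

Besides the shell and the picture viewer there is one more tool, called after ">>>" as name(argument=value, ...) on one line, values as JSON. carry_out: Moves the arm, as the interface text tells. Its arguments: {"type":"object","properties":{"deltas":{"type":"array"},"grip":{"type":"number"},"grip_force":{"type":"number"}},"required":["deltas"]}

```bash
ls; mkdir -p pics; python3 - <<'E'
from plant import ctrl
import cv2,numpy as np
s=ctrl.get_state();print({k:np.round(v,4).tolist() for k,v in s.items()})
ims=[]
for c in ["scene","top"]:
    im,d=ctrl.read_camera(c); cv2.imwrite(f"pics/{c}0.png",im[:,:,::-1]); np.save(f"{c}0.npy",d)
    m=ctrl.camera_model(c);print(c,np.round(m["intrinsics"],1).tolist(),np.round(m["extrinsics"],3).tolist())
    for q in ["pipette_blue","pipette_green","pipette_yellow","pipette_blue_tip","pipette_green_tip","pipette_yellow_tip","rack","tip_box","stack_top","stack_bottom","media_bottle","jar"]:
        r=ctrl.find_in(c,q);print(q,[(np.round(x["uv"]).tolist(),round(float(x["score"]),2)) for x in r[:3]])
print(ctrl.camera_model("wrist"))
E
```

```text
pics
{'time': 0.0, 'qpos': [-1.333, 0.2872, 1.5781, 0.0, 1.2786, -0.15], 'dq': [-0.0004, -0.0003, -0.0009, 0.0014, -0.0009, -0.0012], 'joint_efforts': [0.002, -40.598, -29.2624, -0.0, 0.0058, -0.0], 'eef_pos': [0.2551, -0.6242, 0.2056], 'tcp_rot': [0.9813, 0.1927, -0.0, -0.0011], 'contact_force': [-0.2052, -0.1874, 0.7364], 'wrist_torque': [-0.045, -0.022, -0.0327], 'finger_force': 0.0, 'opening': 0.9995}
scene [[388.5, 0.0, 321.4], [0.0, 388.5, 199.2], [0.0, 0.0, 1.0]] [[0.333, 0.943, 0.01, -0.193], [0.705, -0.241, -0.667, -0.327], [-0.626, 0.229, -0.745, 1.413], [0.0, 0.0, 0.0, 1.0]]
pipette_blue [([184.0, 254.0], 0.84)]
pipette_green [([258.0, 223.0], 0.89), ([412.0, 197.0], 0.59)]
pipette_yellow [([445.0, 178.0], 0.73), ([190.0, 252.0], 0.37)]
pipette_blue_tip [([188.0, 254.0], 0.67)]
pipette_green_tip [([257.0, 222.0], 0.7)]
pipette_yellow_tip [([444.0, 177.0], 0.86)]
rack [([411.0, 200.0], 0.84)]
tip_box []
stack_top [([331.0, 230.0], 0.94)]
stack_bottom [([331.0, 257.0], 0.74)]
media_bottle [([284.0, 272.0], 0.75)]
jar [([353.0, 161.0], 0.96)]
top [[370.8, 0.0, 326.4], [0.0, 3
[... 567 characters left out ...]
0], 0.91)]
stack_top [([340.0, 170.0], 0.63), ([239.0, 206.0], 0.52)]
stack_bottom [([339.0, 193.0], 0.62), ([239.0, 206.0], 0.15)]
media_bottle [([390.0, 148.0], 0.75)]
jar []
{'intrinsics': array([[309.70691629,   0.        , 324.42745448],
       [  0.        , 309.70691629, 197.64445472],
       [  0.        ,   0.        ,   1.        ]]), 'hand_eye': array([[ 9.62716360e-04, -9.52631428e-01, -3.04125691e-01,
         7.72284539e-02],
       [ 9.99999261e-01,  6.91280255e-04,  1.00017973e-03,
         4.68108245e-04],
       [-7.42566559e-04, -3.04126430e-01,  9.52631389e-01,
        -1.67164103e-01],
       [ 0.00000000e+00,  0.00000000e+00,  0.00000000e+00,
         1.00000000e+00]])}
```

View pics/top0.png

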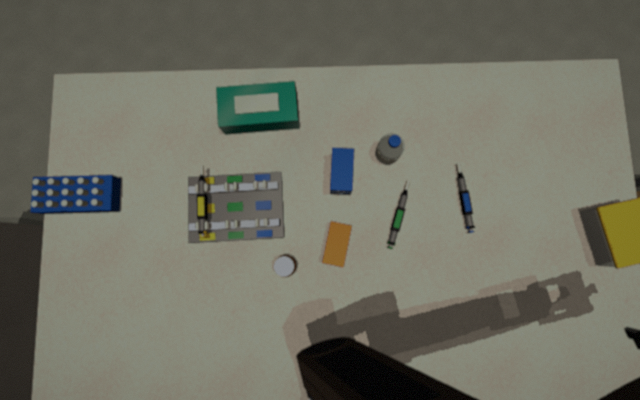

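View pics/scene0.png

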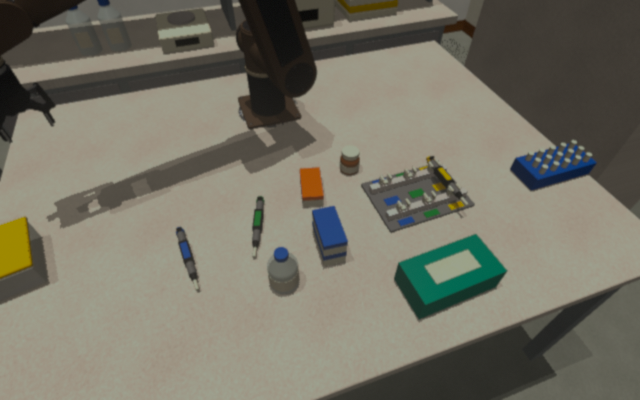

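```bash
cat > h.py <<'E'
import numpy as np, cv2
from scipy.spatial.transform import Rotation as Ro
from plant import ctrl
def ray(cam,uv,st=None):
    m=ctrl.camera_model(cam);K=m["intrinsics"]
    if cam=="wrist":
        a=(np.array(uv)-K[:2,2])/K[0,0]; r=np.linalg.norm(a)+1e-12
        d=np.r_[a/r*np.sin(r),np.cos(r)]
        H=m["hand_eye"];R=Ro.from_quat(st["tcp_rot"]).as_matrix()
        return R@H[:3,3]+st["eef_pos"],R@H[:3,:3]@d
    E=m["extrinsics"];d=np.linalg.inv(K)@np.r_[uv,1]
    return -E[:3,:3].T@E[:3,3],E[:3,:3].T@d
def at(cam,uv,z,st=None):
    o,d=ray(cam,uv,st);return o+d*(z-o[2])/d[2]
def meet(r1,r2):
    (o1,d1),(o2,d2)=r1,r2;d1=d1/np.linalg.norm(d1);d2=d2/np.linalg.norm(d2)
    t=np.linalg.lstsq(np.c_[d1,-d2],o2-o1,rcond=None)[0]
    a,b=o1+t[0]*d1,o2+t[1]*d2;return (a+b)/2,np.linalg.norm(a-b)
HUE={"blue":(105,128),"green":(45,80),"yellow":(20,34),"orange":(4,15)}
def blobs(im,col,amin=15,smin=110,vmin=60):
    hsv=cv2.cvtColor(im,cv2.COLOR_RGB2HSV);lo,hi=HUE[col]
    m=cv2.inRange(hsv,(lo,smin,vmin),(hi,255,255))
    n,l,s,c=cv2.connectedComponentsWithStats(m)
    return [(c[i],int(s[i,4]),l==i) for i in sorted(range(1,n),key=lambda i:-s[i,4]) if s[i,4]>=amin]
def go(pos,yaw_deg,st=None):
    """delta in tool axes to reach pos with tool x at yaw, pointing down"""
    st=st or ctrl.get_state();R=Ro.from_quat(st["tcp_rot"]);c,s=np.cos(np.radians(yaw_deg)),np.sin(np.radians(yaw_deg))
    T=Ro.from_matrix(np.array([[c,s,0],[s,-c,0],[0,0,-1]]))
    print("delta",np.round(R.inv().apply(np.array(pos)-st["eef_pos"]),4).tolist(),np.round((R.inv()*T).as_rotvec(),3).tolist())
def yaw():
    return np.degrees(np.arctan2(*Ro.from_quat(ctrl.get_state()["tcp_rot"]).as_matrix()[[1,0],0]))
E
python3 - <<'E'
from h import *
for c in ["top","scene"]:
    im=cv2.imread(f"pics/{c}0.png")[:,:,::-1].copy();dep=np.load(f"{c}0.npy")
    E=ctrl.camera_model(c)["extrinsics"]
    for col in HUE:
        for cen,a,m in blobs(im,col,8)[:9]:
            u=np.round(cen).astype(int);o,d=ray(c,cen);dz=np.median(dep[m]);p=o+d*dz
            print(c,col,np.round(cen,1).tolist(),a,np.round(p,3).tolist())
E
```

```text
top blue [74.6, 194.9] 1712 [0.594, 0.727, 0.05]
top blue [341.6, 169.4] 893 [0.636, -0.004, 0.091]
top blue [466.4, 202.0] 112 [0.547, -0.353, 0.026]
top blue [394.1, 140.7] 110 [0.7, -0.14, 0.126]
top blue [263.2, 205.0] 94 [0.556, 0.218, 0.012]
top blue [264.3, 233.3] 91 [0.476, 0.215, 0.012]
top blue [261.7, 177.0] 74 [0.637, 0.222, 0.012]
top green [236.7, 103.8] 706 [0.831, 0.278, 0.076]
top green [397.9, 218.8] 111 [0.506, -0.159, 0.026]
top green [234.3, 206.3] 105 [0.555, 0.3, 0.012]
top green [234.2, 178.5] 84 [0.635, 0.3, 0.012]
top green [231.3, 234.6] 23 [0.475, 0.308, 0.012]
top green [295.9, 117.1] 21 [0.789, 0.116, 0.075]
top green [290.8, 83.1] 14 [0.887, 0.128, 0.076]
top green [217.1, 97.0] 11 [0.853, 0.333, 0.075]
top green [275.8, 83.2] 8 [0.888, 0.17, 0.076]
top yellow [621.9, 230.6] 2256 [0.454, -0.731, 0.083]
top yellow [200.4, 205.8] 152 [0.552, 0.378, 0.063]
top yellow [207.0, 236.0] 112 [0.473, 0.376, 0.013]
top yellow [210.9, 207.8] 66 [0.553, 0.366, 0.012]
top yellow [209.5, 180.0] 59 [0.633, 0.371, 0.012]
scene blue [329.0, 226.9] 918 [0.644, -0.004, 0.0
[... 299 characters left out ...]
0.208, 0.013]
scene green [257.1, 218.0] 87 [0.506, -0.157, 0.025]
scene green [415.8, 192.9] 82 [0.553, 0.3, 0.013]
scene green [431.1, 212.7] 76 [0.633, 0.304, 0.012]
scene green [401.4, 267.6] 14 [0.794, 0.118, 0.072]
scene yellow [14.6, 247.0] 1620 [0.455, -0.713, 0.082]
scene yellow [368.0, 6.0] 435 [-0.591, 0.653, 0.057]
scene yellow [455.6, 205.0] 102 [0.631, 0.384, 0.013]
scene yellow [444.1, 173.5] 98 [0.551, 0.38, 0.064]
scene yellow [438.4, 186.4] 81 [0.551, 0.375, 0.013]
scene yellow [423.0, 167.5] 22 [0.465, 0.372, 0.013]
scene yellow [427.9, 158.6] 17 [0.476, 0.373, 0.058]
scene orange [311.0, 183.6] 690 [0.45, 0.014, 0.046]
scene orange [349.2, 162.3] 102 [0.406, 0.149, 0.049]
```

```bash
python3 - <<'E'
from h import *
go([0.547,-0.353,0.13],12)
E
```

```text
delta [0.3728, -0.1414, 0.0769] [-0.0, -0.0, 0.178]
```

>>> carry_out(deltas=[0.06,-0.023,0.013,0,0,0.04,0.12,-0.046,0.026,0,0,0.08,0.18,-0.069,0.039,0,0,0.12,0.24,-0.092,0.05,0,0,0.16,0.298,-0.114,0.062,0,0,0.178])

```text
time: 1.92
eef_pos: [0.4804, -0.4137, 0.1473]
tcp_rot: [0.995, 0.104, 0.0, 0.0]
contact_force: [-0.1, -1.5, 0.8]
opening: 1.003
finger_force: 0.0
```

```bash
python3 - <<'E'
from h import *
go([0.547,-0.353,0.13],12)
E
```

```text
delta [0.0777, -0.0456, 0.0173] [0.001, -0.0, -0.001]
```

>>> carry_out(deltas=[0.039,-0.023,0.009,0,0,0,0.078,-0.046,0.017,0,0,0,0.078,-0.046,0.017,0,0,0])

```text
time: 2.3
eef_pos: [0.5472, -0.351, 0.1293]
tcp_rot: [0.994, 0.107, -0.0, -0.001]
contact_force: [-1.5, -0.2, 0.7]
opening: 1.003
finger_force: 0.0
```

```bash
cat > look.py <<'E'
from h import *
import sys
n,col=sys.argv[1:3]; zs=float(sys.argv[3])
st=ctrl.get_state();im,dep=ctrl.read_camera("wrist")
cv2.imwrite(f"pics/{n}.png",im[:,:,::-1]);np.save(f"{n}.npy",dep)
import pickle;pickle.dump(st,open(f"{n}.pkl","wb"))
print("eef",np.round(st["eef_pos"],4),"yaw",round(yaw(),2),"t",st["time"])
for cen,a,m in blobs(im,col)[:6]:
    vu=np.argwhere(m)[:,::-1];P=np.array([at("wrist",p,zs,st)[:2] for p in vu[::max(1,len(vu)//1500)]])
    c,sz,an=cv2.minAreaRect(P.astype(np.float32)*1000)
    o,d=ray("wrist",cen,st)
    print(col,np.round(cen).tolist(),a,"mean",np.round(P.mean(0),4),"rect",np.round(c,1),np.round(sz,1),round(an,1),"depth",round(float(np.median(dep[m])),4),"p",np.round(o+d/ (ctrl.camera_model('wrist')['hand_eye'] is None or 1)*0,3) if 0 else "")
E
python3 look.py w1 blue 0.024
```

```text
eef [ 0.5472 -0.351   0.1293] yaw 12.18 t 2.3
blue [13.0, 48.0] 2800 mean [0.6531 0.0966] rect [646.8 115.1] [112.2 157.3] 85.7 depth 0.1682 p Traceback (most recent call last):
  File "look.py", line 9, in <module>
    vu=np.argwhere(m)[:,::-1];P=np.array([at("wrist",p,zs,st)[:2] for p in vu[::max(1,len(vu)//1500)]])
                                          ~~^^^^^^^^^^^^^^^^^
  File "h.py", line 14, in at
    o,d=ray(cam,uv,st);return o+d*(z-o[2])/d[2]
        ~~~^^^^^^^^^^^
  File "h.py", line 5, in ray
    m=ctrl.camera_model(cam);K=m["intrinsics"]
ValueError: time passes only in moves, steps and waits
```

```bash
sed -i 's/^def ray/CM={c:ctrl.camera_model(c) for c in ("scene","top","wrist")}\ndef ray/; s/m=ctrl.camera_model(cam)/m=CM[cam]/' h.py
cat > look.py <<'E'
from h import *
import sys,pickle,os
n,col=sys.argv[1:3]; zs=float(sys.argv[3])
if os.path.exists(n+".pkl"):
    st=pickle.load(open(n+".pkl","rb"));im=cv2.imread(f"pics/{n}.png")[:,:,::-1].copy();dep=np.load(n+".npy")
else:
    st=ctrl.get_state();im,dep=ctrl.read_camera("wrist")
    cv2.imwrite(f"pics/{n}.png",im[:,:,::-1]);np.save(f"{n}.npy",dep);pickle.dump(st,open(f"{n}.pkl","wb"))
print("eef",np.round(st["eef_pos"],4),"t",round(st["time"],2))
if col!="-":
  for cen,a,m in blobs(im,col)[:8]:
    vu=np.argwhere(m)[:,::-1];P=np.array([at("wrist",p,zs,st)[:2] for p in vu[::max(1,len(vu)//800)]])
    c,sz,an=cv2.minAreaRect(P.astype(np.float32)*1000)
    a0=(cen-CM["wrist"]["intrinsics"][:2,2])/CM["wrist"]["intrinsics"][0,0]
    o,d=ray("wrist",cen,st);p=o+d*np.median(dep[m])/np.cos(np.linalg.norm(a0))
    print(col,np.round(cen).tolist(),a,"rect",np.round(c,1),np.round(sz,1),round(an,1),"bydepth",np.round(p,3))
E
python3 look.py w1 blue 0.024
```

```text
eef [ 0.5472 -0.351   0.1293] t 2.3
blue [13.0, 48.0] 2800 rect [646.8 115.3] [112.4 156.9] 85.5 bydepth [ 0.645 -0.013  0.091]
blue [326.0, 188.0] 907 rect [ 546.7 -353.7] [50.5 16.5] 5.4 bydepth [ 0.547 -0.353  0.025]
blue [53.0, 58.0] 179 rect [636.7  -8. ] [  5.8 123.9] 86.6 bydepth [ 0.636 -0.034  0.044]
blue [318.0, 263.0] 55 rect [ 469.  -361.7] [ 4.7 13.1] 12.5 bydepth [ 0.466 -0.362  0.019]
blue [327.0, 253.0] 26 rect [ 481.7 -368.6] [7.9 4. ] 12.7 bydepth [ 0.48  -0.369  0.019]
blue [311.0, 253.0] 17 rect [ 479.2 -352.4] [5.7 3. ] 11.4 bydepth [ 0.477 -0.353  0.021]
```

View pics/w1.png

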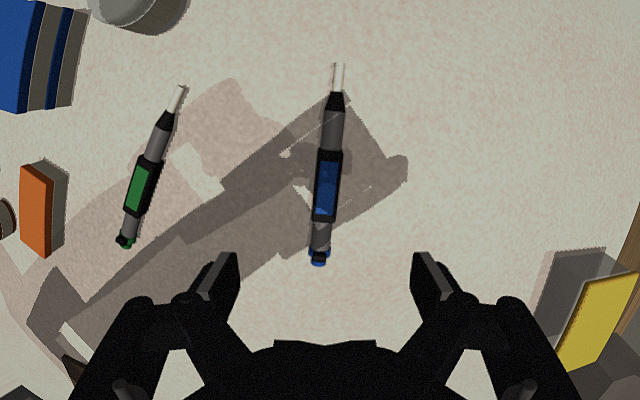

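>>> carry_out(deltas=[-0.001,0.0025,0.05,0,0,0.06,-0.001,0.0025,0.1,0,0,0.117,-0.001,0.0025,0.124,0,0,0.117,-0.001,0.0025,0.124,0,0,0.117], grip=70)

```text
time: 2.85
eef_pos: [0.5429, -0.3563, 0.0038]
tcp_rot: [0.999, 0.046, -0.002, -0.002]
contact_force: [0.1, -0.2, 0.7]
opening: 0.699
finger_force: 0.0
```

```bash
python3 - <<'E'
from h import *
print(yaw());go([0.5467,-0.3537,0.005],5.5)
E
```

```text
5.220868252030823
delta [0.004, -0.0023, -0.0012] [-0.004, 0.004, -0.005]
```

>>> carry_out(deltas=[0.004,-0.002,-0.001,0,0,0,0.004,-0.002,-0.001,0,0,0])

```text
time: 3.1
eef_pos: [0.5506, -0.3555, 0.01]
tcp_rot: [0.999, 0.046, 0.002, 0.002]
contact_force: [0.1, 0.8, -0.1]
opening: 0.698
finger_force: 0.0
```

>>> carry_out(deltas=[0,0,0,0,0,0,0,0,0,0,0,0,0,0,0,0,0,0,0,0,0,0,0,0], grip=0, grip_force=70)

```text
time: 3.6
eef_pos: [0.549, -0.354, 0.0072]
tcp_rot: [0.999, 0.046, -0.0, -0.0]
contact_force: [-0.2, -0.1, -0.2]
opening: -0.002
finger_force: 0.0
```

```bash
python3 - <<'E'
from h import *
s=ctrl.get_state();print(yaw(),s["eef_pos"],s["tcp_rot"])
go([0.5467,-0.3537,0.15],5.5)
E
```

```text
5.319489061656208 [ 0.54900974 -0.35401477  0.00720083] [ 9.98922721e-01  4.64046239e-02 -7.06141234e-05 -6.38655088e-05]
delta [-0.0023, -0.0005, -0.1428] [-0.0, 0.0, -0.003]
```

```bash
python3 look.py w2 blue 0.024
```

```text
eef [ 0.549  -0.354   0.0072] t 3.6
blue [319.0, 225.0] 1007 rect [ 560.3 -351.4] [23.8 16. ] 6.4 bydepth [ 0.563 -0.351  0.025]
```

View pics/w2.png

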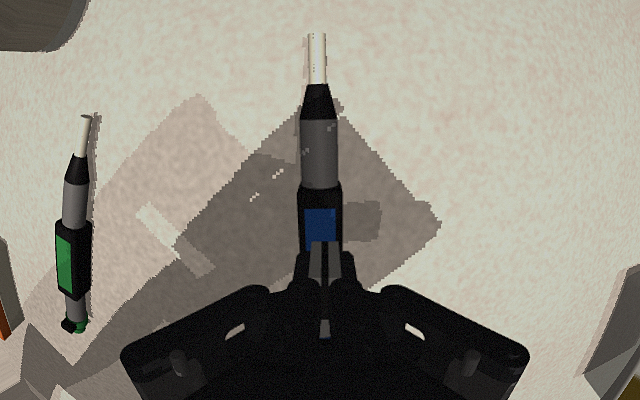

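```bash
python3 - <<'E'
from h import *
import pickle
st=pickle.load(open("w2.pkl","rb"));dep=np.load("w2.npy");H=CM["wrist"]["hand_eye"];K=CM["wrist"]["intrinsics"]
def proj(p): # tool pt
    c=H[:3,:3].T@(np.array(p)-H[:3,3]);r=np.linalg.norm(c[:2]);th=np.arctan2(r,c[2]);return K[:2,2]+K[0,0]*th*c[:2]/r
for p in [(0,0,0),(.011,0,0),(.011,.012,0),(.011,.012,-.019),(.011,0,-.019)]: print(p,proj(p).round(1))
R=Ro.from_quat(st["tcp_rot"]).as_matrix()
for v in range(225,345,8):
    row=[]
    for u in (302,308,314,318,321,325,330,336,342):
        uv=np.array([u,v]);a=np.linalg.norm((uv-K[:2,2])/K[0,0]);o,d=ray("wrist",uv,st);p=o+d*dep[v,u]/np.cos(a)
        t=R.T@(p-st["eef_pos"]);row.append(f"{t[0]*1000:.0f},{t[1]*1000:.0f},{-t[2]*1000:.0f}")
    print(v,row)
E
```

```text
(0, 0, 0) [323.1 236.3]
(0.011, 0, 0) [323.  219.1]
(0.011, 0.012, 0) [343.7 219.1]
(0.011, 0.012, -0.019) [345.8 232.4]
(0.011, 0, -0.019) [322.9 232.5]
225 ['14,-11,17', '15,-8,18', '15,-5,18', '15,-3,18', '15,-1,18', '15,1,18', '15,4,18', '14,7,17', '14,10,15']
233 ['10,-11,17', '10,-8,17', '10,-5,17', '10,-3,17', '9,-1,16', '10,1,17', '10,4,18', '10,7,18', '9,10,14']
241 ['5,-11,16', '5,-8,17', '11,-4,29', '11,-2,29', '11,-1,29', '11,1,28', '11,4,29', '11,6,29', '4,10,14']
249 ['-0,-11,16', '0,-8,17', '77,1,167', '11,-2,37', '10,-1,37', '10,1,37', '10,3,37', '10,6,36', '-2,11,13']
257 ['6,-10,37', '6,-7,38', '10,-4,45', '11,-2,45', '11,-1,45', '10,1,44', '11,3,45', '11,6,45', '6,9,37']
265 ['7,-9,45', '7,-7,45', '10,-4,52', '10,-2,52', '11,-1,52', '11,1,52', '11,3,52', '11,6,53', '7,9,46']
273 ['7,-9,52', '6,-6,52', '11,-3,59', '11,-2,59', '10,-1,58', '11,1,59', '10,3,58', '11,5,59', '7,8,52']
281 ['13,-8,69', '13,-5,69', '12,-3,67', '8,-2,61', '9,-1,63', '9,1,62', '9,3,62', '12,5,67', '14,7,70']
289 ['12,-7,73', '13,-5,73', '12,-3,72', '12,-2,72', '5,-1,62', '5,1,63', '77,1,167', '13,5,73', '12,7,72']
297 ['11,-7,77', '12,-5,77', '12,-3,78', '10,-2,74', '1,-1,62', '0,1,61', '7,3,70', '11,5,77', '12,7,77']
305 ['11,-7,82', '11,-5,81', '11,-3,81', '5,-2,73', '-3,-1,63', '-3,1,62', '4,3,72', '11,5,81', '11,7,80']
313 ['17,-6,92', '16,-4,92', '10,-3,85', '1,-2,72', '-8,-1,62', '-8,1,61', '0,3,72', '14,4,89', '16,6,92']
321 ['17,-6,96', '17,-4,96', '8,-3,86', '-4,-2,72', '-53,-1,15', '-53,1,15', '-4,3,72', '10,5,88', '17,6,96']
329 ['17,-6,100', '17,-4,101', '-7,-3,73', '-9,-2,72', '-60,-1,15', '-60,1,15', '-9,3,71', '6,5,88', '17,6,100']
337 ['16,-6,103', '14,-4,101', '3,-3,88', '-9,-2,76', '-67,-1,14', '-67,1,15', '-67,5,15', '5,5,91', '16,6,103']
```

```bash
python3 - <<'E'
from h import *
import pickle
st=pickle.load(open("w2.pkl","rb"));dep=np.load("w2.npy");K=CM["wrist"]["intrinsics"];R=Ro.from_quat(st["tcp_rot"]).as_matrix()
def tl(u,v,dep,st):
    uv=np.array([u,v]);a=np.linalg.norm((uv-K[:2,2])/K[0,0]);o,d=ray("wrist",uv,st);p=o+d*dep[v,u]/np.cos(a)
    return (Ro.from_quat(st["tcp_rot"]).as_matrix().T@(p-st["eef_pos"])*1000).round(1).tolist()
for v in range(235,243): print(v,tl(318,v,dep,st),tl(329,v,dep,st))
st1=pickle.load(open("w1.pkl","rb"));dep1=np.load("w1.npy")
print("open fingers")
for u,v in [(228,256),(228,260),(228,270),(420,256),(420,260),(424,270)]: print(u,v,tl(u,v,dep1,st1))
E
```

```text
235 [8.9, -2.6, -17.6] [9.3, 3.2, -18.4]
236 [8.3, -2.6, -17.6] [8.5, 3.2, -17.9]
237 [7.5, -2.6, -17.1] [8.5, 3.2, -19.2]
238 [7.1, -2.6, -17.5] [7.8, 3.2, -19.1]
239 [6.6, -2.6, -17.6] [7.0, 3.2, -18.5]
240 [5.7, -2.6, -17.0] [6.2, 3.2, -18.1]
241 [10.7, -2.4, -28.6] [10.6, 3.0, -28.5]
242 [10.9, -2.4, -30.3] [10.5, 3.0, -29.5]
open fingers
228 256 [10.2, -43.7, -45.2]
228 260 [10.1, -42.7, -48.7]
228 270 [7.6, -41.8, -53.4]
420 256 [11.2, 44.3, -46.9]
420 260 [10.0, 43.9, -48.5]
424 270 [10.1, 43.2, -57.6]
```

>>> carry_out(deltas=[-0.002,-0.0005,0,0,0,0,-0.002,-0.0005,0,0,0,0,-0.002,-0.0005,0,0,0,0], grip=50)

```text
time: 4.03
eef_pos: [0.547, -0.3538, 0.0072]
tcp_rot: [0.999, 0.046, -0.0, -0.0]
contact_force: [-0.3, 0.2, 0.2]
opening: 0.502
finger_force: 0.0
```

```bash
python3 look.py w3 - 0; python3 - <<'E'
from h import *
import pickle
st=pickle.load(open("w3.pkl","rb"));dep=np.load("w3.npy");K=CM["wrist"]["intrinsics"];R=Ro.from_quat(st["tcp_rot"]).as_matrix()
vv,uu=np.mgrid[200:300:1,230:420:1];P=[]
for u,v in zip(uu.ravel(),vv.ravel()):
    uv=np.array([u,v]);a=np.linalg.norm((uv-K[:2,2])/K[0,0]);o,d=ray("wrist",uv,st)
    P.append(R.T@(o+d*dep[v,u]/np.cos(a)-st["eef_pos"])*1000)
P=np.array(P)
print("opening",st["opening"],"bench/tool z",np.median(P[(abs(P[:,1])>15)&(P[:,2]>-20)&(P[:,2]<20),2]))
f=P[(P[:,2]<-25)&(P[:,2]>-60)&(P[:,0]>6)&(P[:,0]<14)]
for s in (-1,1):
    g=f[f[:,1]*s>0]; 
    if len(g): 
        e=g[g[:,2]>np.percentile(g[:,2],95)-1]; print(s,"lowest z",np.sort(g[:,2])[-8:].round(1),"y range",e[:,1].min().round(1),e[:,1].max().round(1))
print(yaw())
E
```

```text
eef [ 0.547  -0.3538  0.0072] t 4.03
opening 0.5015404003063899 bench/tool z 7.070970188475971
-1 lowest z [-30.1 -30.1 -30.  -29.9 -27.9 -27.6 -27.5 -26.5] y range -31.8 -20.1
1 lowest z [-30.1 -30.1 -30.  -29.3 -27.5 -27.4 -26.8 -26.4] y range 21.7 33.1
5.314098731535231
```

>>> carry_out(deltas=[0,0,0.01,0,0,0,0,0,0.02,0,0,0,0,0,0.02,0,0,0])

```text
time: 4.45
eef_pos: [0.5459, -0.3528, -0.0147]
tcp_rot: [0.999, 0.046, -0.001, -0.001]
contact_force: [0.6, -0.1, 0.4]
opening: 0.5
finger_force: 0.0
```

>>> carry_out(deltas=[0,0,0.005,0,0,0,0,0,0.009,0,0,0,0,0,0.009,0,0,0])

```text
time: 4.82
eef_pos: [0.5468, -0.3536, -0.0222]
tcp_rot: [0.999, 0.046, -0.0, -0.0]
contact_force: [0.3, -0.1, 0.1]
opening: 0.501
finger_force: 0.0
```

>>> carry_out(deltas=[0,0,0,0,0,0,0,0,0,0,0,0,0,0,0,0,0,0,0,0,0,0,0,0], grip=0, grip_force=70)

```text
time: 5.32
eef_pos: [0.5474, -0.3541, -0.0212]
tcp_rot: [0.999, 0.046, 0.0, 0.0]
contact_force: [-0.1, 0.3, 1.9]
opening: 0.264
finger_force: 70.7
```

>>> carry_out(deltas=[0,0,-0.06,0,0,0,0,0,-0.115,0,0,0,0.004,-0.045,-0.14,0,0,0,0.01,-0.105,-0.14,0,0,0,0.016,-0.165,-0.14,0,0,0.03])

```text
time: 5.95
eef_pos: [0.5471, -0.1864, 0.1182]
tcp_rot: [1.0, 0.03, -0.0, -0.0]
contact_force: [0.4, -0.1, -1.5]
opening: 0.266
finger_force: 70.4
```

>>> carry_out(deltas=[0.006,-0.06,0,0,0,0.03,0.012,-0.12,0,0,0,0.03,0.018,-0.18,0,0,0,0.03,0.022,-0.24,0,0,0,0.03,0.026,-0.3,0,0,0,0.03])

```text
time: 6.58
eef_pos: [0.5539, 0.1149, 0.1177]
tcp_rot: [1.0, 0.016, -0.0, 0.0]
contact_force: [0.0, 0.6, -0.5]
opening: 0.265
finger_force: 70.4
```

```bash
python3 - <<'E'
from h import *
s=ctrl.get_state();print(s["eef_pos"],yaw(),s["opening"],s["time"])
go([0.55,0.22,0.115],2)
E
```

```text
[0.55394346 0.1149084  0.11765751] 1.872682090313376 0.26488378442067095 6.575
delta [-0.0005, -0.1052, 0.0026] [0.0, 0.001, -0.002]
```

>>> carry_out(deltas=[0,-0.03,0,0,0,0,0,-0.03,0,0,0,0,0,-0.03,0,0,0,0,0,-0.03,0,0,0,0])

```text
time: 7.08
eef_pos: [0.5538, 0.1418, 0.118]
tcp_rot: [1.0, 0.016, -0.0, 0.0]
contact_force: [-0.1, 0.6, -1.4]
opening: 0.265
finger_force: 70.3
```

```bash
for c in blue green yellow; do python3 look.py w4 $c 0.01; done; python3 - <<'E'
from h import *
for q in ["clip_blue","clip_green","rack","pipette_blue"]:
    print(q,[(np.round(x["uv"]).tolist(),round(float(x["score"]),2)) for x in ctrl.find_in("wrist",q)[:2]])
E
```

```text
eef [0.5538 0.1418 0.118 ] t 7.08
blue [519.0, 112.0] 10400 rect [641.7 -57.2] [ 94.5 161.7] 85.1 bydepth [0.638 0.004 0.09 ]
blue [324.0, 271.0] 3242 rect [457.1 137.7] [113.4  36.7] 2.1 bydepth [0.558 0.141 0.164]
blue [242.0, 181.0] 1189 rect [556.7 219.4] [26.2 43.9] 1.7 bydepth [0.557 0.218 0.011]
blue [238.0, 96.0] 1031 rect [636.7 221.7] [20.2 44.3] 1.6 bydepth [0.637 0.221 0.011]
blue [465.0, 104.0] 965 rect [642.2  11.7] [ 10.6 130.8] 85.9 bydepth [0.639 0.027 0.04 ]
blue [261.0, 260.0] 214 rect [475.1 205.1] [16.5 20.2] 3.8 bydepth [0.475 0.203 0.011]
blue [235.0, 259.0] 183 rect [474.  230.9] [17.6 16.3] 3.0 bydepth [0.475 0.231 0.011]
blue [1.0, 176.0] 24 rect [562.9 620.9] [ 6.6 21.4] 68.6 bydepth [0.562 0.629 0.007]
eef [0.5538 0.1418 0.118 ] t 7.08
green [167.0, 182.0] 894 rect [554.7 299.5] [24.9 44.1] 1.6 bydepth [0.555 0.298 0.011]
green [161.0, 102.0] 768 rect [634.5 301.9] [19.9 44.1] 1.8 bydepth [0.634 0.3   0.011]
green [571.0, 238.0] 323 rect [ 499.3 -176.1] [17.7 53.6] 71.8 bydepth [ 0.507 -0.158  0.025]
green [185.0, 256.0] 301 rect [473.1 292.7] [17. 35.] 2.1 bydepth [0.473 0.289 0.011]
green [537.0, 282.0] 44 rect [ 437.2 -136.2] [16.9  8. ] 62.2 bydepth [ 0.443 -0.128  0.018]
green [534.0, 291.0] 29 rect [ 423.8 -137.1] [18.2  5. ] 62.8 bydepth [ 0.43  -0.129  0.018]
eef [0.5538 0.1418 0.118 ] t 7.08
yellow [111.0, 184.0] 577 rect [552.1 376.1] [26.1 38.2] 1.6 bydepth [0.552 0.374 0.011]
yellow [100.0, 111.0] 559 rect [632.  382.1] [20.4 45.2] 2.0 bydepth [0.632 0.38  0.011]
yellow [78.0, 198.0] 557 rect [533.3 434.5] [62.9 21.3] 1.7 bydepth [0.553 0.379 0.062]
yellow [118.0, 255.0] 501 rect [460.  393.6] [26.5 84.6] 25.0 bydepth [0.465 0.383 0.014]
clip_blue [([197.0, 170.0], 0.88)]
clip_green [([198.0, 171.0], 0.87)]
rack [([197.0, 170.0], 0.81)]
pipette_blue [([326.0, 205.0], 0.75)]
```

View pics/w4.png

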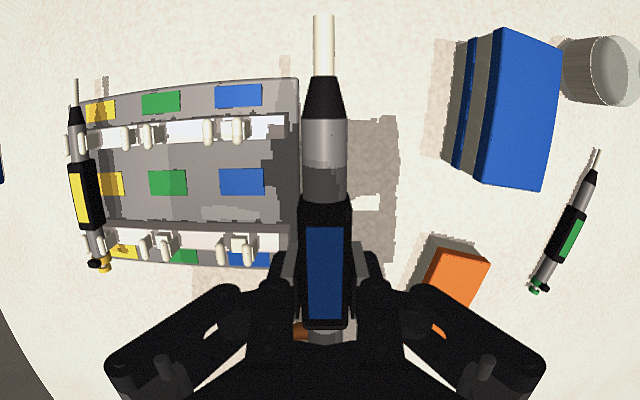

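```bash
python3 look.py w4 blue 0.164 | sed -n 3p; cat > pc.py <<'E'
from h import *
import pickle
def cloud(n):
    st=pickle.load(open(n+".pkl","rb"));dep=np.load(n+".npy");K=CM["wrist"]["intrinsics"];H=CM["wrist"]["hand_eye"]
    v,u=np.mgrid[0:400,0:640];a=np.dstack([(u-K[0,2]),(v-K[1,2])])/K[0,0];r=np.linalg.norm(a,axis=2)+1e-9
    d=np.dstack([a[...,0]/r*np.tan(r),a[...,1]/r*np.tan(r),np.ones_like(r)])*dep[...,None]
    R=Ro.from_quat(st["tcp_rot"]).as_matrix();P=(d@H[:3,:3].T+H[:3,3])@R.T+st["eef_pos"];P[dep==0]=np.nan
    return P,st
def clips(n):
    P,_=cloud(n)
    for name,y0 in (("blue",.22),("green",.30)):
        for x0 in (.503,.607):
            m=(abs(P[...,0]-x0)<.02)&(abs(P[...,1]-y0)<.025)&(P[...,2]>.042)&(P[...,2]<.08)
            q=P[m]
            if len(q)<5: print(name,x0,"few");continue
            for s,l in ((q[:,1]<y0,"-"),(q[:,1]>=y0,"+")):
                w=q[s]
                if len(w): print(name,x0,l,len(w),"y",w[:,1].min().round(4),w[:,1].max().round(4),"x",w[:,0].min().round(4),w[:,0].max().round(4),"zmax",np.percentile(w[:,2],95).round(4))
if __name__=="__main__":
    import sys;clips(sys.argv[1])
E
python3 pc.py w4
```

```text
blue [324.0, 271.0] 3242 rect [554.6 141.1] [49.9 16.2] 2.1 bydepth [0.558 0.141 0.164]
blue 0.503 - 298 y 0.1994 0.2101 x 0.4953 0.5162 zmax 0.0613
blue 0.503 + 216 y 0.2251 0.2348 x 0.4945 0.5155 zmax 0.0612
blue 0.607 - 393 y 0.2026 0.2129 x 0.5984 0.6198 zmax 0.0612
blue 0.607 + 272 y 0.228 0.2385 x 0.5976 0.6189 zmax 0.0613
green 0.503 - 286 y 0.2794 0.2895 x 0.4936 0.5144 zmax 0.061
green 0.503 + 200 y 0.305 0.3143 x 0.4918 0.5138 zmax 0.0612
green 0.607 - 380 y 0.2821 0.2923 x 0.5962 0.6181 zmax 0.0611
green 0.607 + 241 y 0.3075 0.3168 x 0.5954 0.6168 zmax 0.0612
```

>>> carry_out(deltas=[0.002,-0.04,0,0,0,0.004,0.0045,-0.078,0,0,0,0.008,0.0045,-0.078,0.035,0,0,0.008,0.0045,-0.078,0.07,0,0,0.008,0.0045,-0.078,0.07,0,0,0.008])

```text
time: 7.95
eef_pos: [0.5528, 0.2204, 0.0448]
tcp_rot: [1.0, 0.012, -0.004, 0.001]
contact_force: [0.2, 0.2, -1.6]
opening: 0.268
finger_force: 70.3
```

>>> carry_out(deltas=[0,0,0,0,0,0,0,0,0,0,0,0])

```text
time: 8.2
eef_pos: [0.5575, 0.2213, 0.0506]
tcp_rot: [1.0, 0.012, 0.002, -0.0]
contact_force: [0.7, -0.4, -0.8]
opening: 0.268
finger_force: 70.3
```

```bash
python3 look.py w5 blue 0.094 | head -4; python3 pc.py w5|head -4; python3 - <<'E'
from h import *
s=ctrl.get_state();print(s["eef_pos"],yaw())
go([0.5557,0.2196,0.048],1.4)
E
```

```text
eef [0.5575 0.2213 0.0506] t 8.2
blue [324.0, 271.0] 3253 rect [556.5 220.4] [50.9 16.5] 1.8 bydepth [0.561 0.221 0.097]
blue [628.0, 156.0] 3141 rect [632.5  40.9] [113.8  47.3] 14.8 bydepth [0.626 0.025 0.085]
blue [584.0, 127.0] 1717 rect [639.1  86.4] [13.8 81.8] 86.3 bydepth [0.639 0.028 0.04 ]
blue 0.503 - 45 y 0.2021 0.2043 x 0.497 0.5136 zmax 0.061
blue 0.503 + 17 y 0.2345 0.2353 x 0.498 0.5102 zmax 0.0564
blue 0.607 - 442 y 0.2036 0.2107 x 0.5904 0.6203 zmax 0.0616
blue 0.607 + 278 y 0.232 0.2385 x 0.5913 0.6186 zmax 0.0614
[0.55729697 0.22128916 0.05041964] 1.4051033107772215
delta [-0.0016, 0.0017, 0.0024] [-0.001, -0.004, 0.0]
```

>>> carry_out(deltas=[-0.001,0.0015,0,0,0,0,-0.001,0.0015,0.006,0,0,0,-0.001,0.0015,0.012,0,0,0,-0.001,0.0015,0.012,0,0,0])

```text
time: 8.75
eef_pos: [0.5539, 0.2194, 0.0351]
tcp_rot: [1.0, 0.012, -0.001, 0.0]
contact_force: [0.3, -0.0, -1.8]
opening: 0.262
finger_force: 70.3
```

>>> carry_out(deltas=[0,0,0.004,0,0,0,0,0,0.008,0,0,0,0,0,0.012,0,0,0,0,0,0.016,0,0,0,0,0,0.016,0,0,0])

```text
time: 9.38
eef_pos: [0.5566, 0.22, 0.0214]
tcp_rot: [1.0, 0.012, 0.002, -0.0]
contact_force: [2.4, 0.2, 0.1]
opening: 0.266
finger_force: 70.8
```

>>> carry_out(deltas=[0,0,0.003,0,0,0,0,0,0.005,0,0,0,0,0,0.005,0,0,0])

```text
time: 9.75
eef_pos: [0.5549, 0.2198, 0.0166]
tcp_rot: [1.0, 0.012, -0.0, 0.0]
contact_force: [-2.8, 0.4, 8.6]
opening: 0.264
finger_force: 71.7
```

```bash
python3 - <<'E'
from h import *
s=ctrl.get_state();print(s["eef_pos"],yaw(),s["contact_force"],s["wrist_torque"])
E
python3 look.py w6 blue 0.062 | head -4; python3 - <<'E'
from pc import *
P,st=cloud("w6");im=cv2.imread("pics/w6.png")[:,:,::-1].copy()
for cen,a,m in blobs(im,"blue")[:2]:print(cen.round(),np.median(P[m],0).round(4))
# neck front top height
m=(abs(P[...,1]-.2205)<.004)&(P[...,0]>.59)&(P[...,0]<.63)&(P[...,2]>.03)
for x in np.arange(.59,.63,.008):
    k=m&(abs(P[...,0]-x)<.004);print(round(x,3),k.sum(),np.percentile(P[k][:,2],[50,95]).round(4) if k.any() else "")
E
```

```text
[0.55487018 0.21978199 0.01656201] 1.424920921837078 [-2.79568117  0.44428296  8.63066128] [ 0.0437712   0.29732984 -0.01238512]
eef [0.5549 0.2198 0.0166] t 9.75
blue [324.0, 271.0] 3250 rect [555.3 219. ] [50.1 16.3] 1.7 bydepth [0.559 0.219 0.063]
blue [615.0, 130.0] 2197 rect [640.1  56.8] [ 20.1 100.1] 86.4 bydepth [0.638 0.028 0.04 ]
blue [295.0, 93.0] 833 rect [635.3 231.7] [14.2 10.1] 0.6 bydepth [0.637 0.237 0.012]
[324. 271.] [nan nan nan]
[615. 130.] [nan nan nan]
0.59 179 [0.0596 0.0607]
0.598 357 [0.0598 0.0608]
0.606 364 [0.0597 0.0608]
0.614 392 [0.0597 0.0609]
0.622 402 [0.0596 0.0608]
0.63 197 [0.0587 0.0602]
```

>>> carry_out(deltas=[0,0,0.002,0,0,0,0,0,0.002,0,0,0])

```text
time: 10.05
eef_pos: [0.5549, 0.2198, 0.0165]
tcp_rot: [1.0, 0.013, -0.001, 0.0]
contact_force: [-8.0, -1.3, 16.7]
opening: 0.267
finger_force: 73.0
```

>>> carry_out(deltas=[0,0,-0.002,0,0,0,0,0,-0.002,0,0,0,0,0,-0.002,0,0,0], grip=45)

```text
time: 10.42
eef_pos: [0.5539, 0.2193, 0.0143]
tcp_rot: [1.0, 0.012, -0.001, 0.0]
contact_force: [-0.3, 0.5, -0.5]
opening: 0.449
finger_force: 0.0
```

>>> carry_out(deltas=[0,0,-0.03,0,0,0,0,0,-0.08,0,0,0,0,0,-0.12,0,0,0,0,0,-0.13,0,0,0,0,0,-0.13,0,0,0])

```text
time: 11.05
eef_pos: [0.5546, 0.2195, 0.1448]
tcp_rot: [1.0, 0.012, -0.0, 0.0]
contact_force: [0.6, -0.6, -0.1]
opening: 0.451
finger_force: 0.0
```

```bash
python3 look.py w7 blue 0.062 | head -3; python3 - <<'E'
from pc import *
P,st=cloud("w7")
th=np.radians(1.6);c=np.array([.555,.2988])
d=P[...,:2]-c;rx=d[...,0]*np.cos(th)+d[...,1]*np.sin(th);ry=-d[...,0]*np.sin(th)+d[...,1]*np.cos(th)
for y,n in ((-.08,"blue"),(.08,"yellow")):
    for x in (-.060,-.045,-.030,0,.030,.045,.06,.07,.1):
        k=(abs(rx-x)<.004)&(abs(ry-y)<.013)&(P[...,2]>.03)&(P[...,2]<.08)
        q=P[k]
        if len(q)>3:
            t=q[:,2]>np.percentile(q[:,2],90)-.004
            print(n,x,k.sum(),"ztop",np.percentile(q[:,2],95).round(4),"ry",np.median(ry[k][t]).round(4))
E
```

```text
eef [0.5546 0.2195 0.1448] t 11.05
blue [569.0, 122.0] 5241 rect [639.1 -30.1] [ 67.8 128.3] 85.4 bydepth [0.638 0.002 0.09 ]
blue [324.0, 194.0] 1100 rect [555.3 219.2] [50.6 15.7] 1.9 bydepth [0.556 0.219 0.063]
blue -0.06 194 ztop 0.061 ry -0.0806
blue -0.045 259 ztop 0.0612 ry -0.0797
blue -0.03 215 ztop 0.0631 ry -0.0797
blue 0 261 ztop 0.0638 ry -0.0798
blue 0.03 288 ztop 0.0631 ry -0.0799
blue 0.045 302 ztop 0.0613 ry -0.0799
blue 0.06 310 ztop 0.0611 ry -0.08
blue 0.07 209 ztop 0.0605 ry -0.0792
blue 0.1 109 ztop 0.0553 ry -0.0793
yellow -0.06 136 ztop 0.0611 ry 0.079
yellow -0.045 249 ztop 0.0609 ry 0.0789
yellow -0.03 222 ztop 0.0627 ry 0.0789
yellow 0 240 ztop 0.0634 ry 0.0778
yellow 0.03 269 ztop 0.0628 ry 0.0791
yellow 0.045 199 ztop 0.0611 ry 0.0794
yellow 0.06 238 ztop 0.0606 ry 0.0796
yellow 0.07 169 ztop 0.0602 ry 0.0783
yellow 0.1 77 ztop 0.0551 ry 0.0788
```

```bash
python3 look.py w1 green 0.024|head -4; python3 - <<'E'
from h import *
go([0.506,-0.159,0.09],-14)
E
```

```text
eef [ 0.5472 -0.351   0.1293] t 2.3
green [136.0, 188.0] 559 rect [ 505.5 -158.8] [16.3 50.4] 71.9 bydepth [ 0.507 -0.16   0.025]
green [129.0, 242.0] 24 rect [ 438.9 -148. ] [ 5.  10.2] 62.0 bydepth [ 0.436 -0.145  0.019]
green [125.0, 247.0] 18 rect [ 430.  -139.5] [ 3.3 11.7] 9.4 bydepth [ 0.426 -0.136  0.018]
delta [-0.057, 0.377, 0.0538] [0.001, 0.003, 0.269]
```

>>> carry_out(deltas=[-0.009,0.06,0,0,0,0.06,-0.018,0.12,0.01,0,0,0.12,-0.027,0.18,0.02,0,0,0.18,-0.036,0.24,0.03,0,0,0.24,-0.045,0.3,0.04,0,0,0.3])

```text
time: 11.72
eef_pos: [0.5151, -0.0826, 0.1023]
tcp_rot: [0.99, -0.138, -0.002, -0.0]
contact_force: [1.1, 0.3, -0.0]
opening: 0.443
finger_force: 0.0
```

```bash
python3 - <<'E'
from h import *
go([0.506,-0.159,0.09],-17.5)
E
```

```text
delta [0.0122, 0.0759, 0.0123] [-0.0, 0.004, 0.028]
```

>>> carry_out(deltas=[0.006,0.04,0.006,0,0,0.028,0.012,0.076,0.012,0,0,0.028,0.012,0.076,0.012,0,0,0.028,0.012,0.076,0.012,0,0,0.028])

```text
time: 12.22
eef_pos: [0.5071, -0.1569, 0.0915]
tcp_rot: [0.989, -0.151, -0.002, -0.001]
contact_force: [-0.0, 0.8, -0.6]
opening: 0.453
finger_force: 0.0
```

```bash
python3 look.py w8 green 0.024|head -4; python3 - <<'E'
from h import *
print(yaw())
E
```

```text
eef [ 0.5071 -0.1569  0.0915] t 12.22
green [326.0, 199.0] 1006 rect [ 506.  -158.6] [15.7 49.9] 72.2 bydepth [ 0.509 -0.159  0.025]
green [325.0, 285.0] 40 rect [ 429.8 -133.8] [11.7  3.3] 72.7 bydepth [ 0.428 -0.133  0.02 ]
green [334.0, 273.0] 16 rect [ 440.  -145.6] [3.6 5.8] 88.9 bydepth [ 0.438 -0.145  0.02 ]
-17.336202856219042
```

>>> carry_out(deltas=[-0.0005,0.002,0.04,0,0,0.01,-0.0005,0.002,0.08,0,0,0.01,-0.0005,0.002,0.1,0,0,0.01,-0.0005,0.002,0.113,0,0,0.01,-0.0005,0.002,0.113,0,0,0.01], grip=50)

```text
time: 12.9
eef_pos: [0.5066, -0.1585, -0.0204]
tcp_rot: [0.988, -0.155, -0.001, -0.0]
contact_force: [0.2, 0.3, 0.7]
opening: 0.502
finger_force: 0.0
```

>>> carry_out(deltas=[0,0,0,0,0,0,0,0,0,0,0,0,0,0,0,0,0,0,0,0,0,0,0,0], grip=0)

```text
time: 13.4
eef_pos: [0.5083, -0.1601, -0.0183]
tcp_rot: [0.988, -0.156, 0.001, 0.0]
contact_force: [0.8, 1.7, 5.5]
opening: 0.262
finger_force: 71.3
```

```bash
python3 - <<'E'
from h import *
s=ctrl.get_state();print(s["eef_pos"],yaw(),s["opening"])
go([0.55,0.2,0.118],1.6)
E
```

```text
[ 0.50826225 -0.16006898 -0.01830359] -17.9534118718371 0.2622647846099249
delta [-0.0709, -0.3554, -0.1365] [0.001, -0.003, -0.341]
```

>>> carry_out(deltas=[0,0,-0.06,0,0,0,0,0,-0.115,0,0,0,-0.008,-0.04,-0.14,0,0,-0.04,-0.02,-0.1,-0.14,0,0,-0.1,-0.032,-0.16,-0.14,0,0,-0.16])

```text
time: 14.02
eef_pos: [0.5258, 0.0037, 0.1206]
tcp_rot: [0.997, -0.076, 0.0, 0.0]
contact_force: [0.2, -0.5, -0.8]
opening: 0.262
finger_force: 70.5
```

```bash
python3 - <<'E'
from h import *
go([0.553,0.235,0.12],1.6)
E
```

```text
delta [-0.0083, -0.2328, 0.0005] [0.0, -0.001, -0.181]
```

>>> carry_out(deltas=[-0.002,-0.06,0,0,0,-0.06,-0.004,-0.12,0,0,0,-0.12,-0.006,-0.18,0,0,0,-0.181,-0.0085,-0.233,0,0,0,-0.181,-0.0085,-0.233,0,0,0,-0.181])

```text
time: 14.65
eef_pos: [0.5523, 0.2372, 0.1196]
tcp_rot: [1.0, 0.016, -0.0, -0.0]
contact_force: [0.3, -0.1, -0.2]
opening: 0.263
finger_force: 70.4
```

>>> carry_out(deltas=[0,0,0,0,0,0,0,0,0,0,0,0])

```text
time: 14.9
eef_pos: [0.5528, 0.2328, 0.1198]
tcp_rot: [1.0, 0.013, -0.0, 0.0]
contact_force: [-0.4, 0.1, -0.4]
opening: 0.263
finger_force: 70.4
```

```bash
python3 look.py w9 green 0.166|head -3; python3 pc.py w9; python3 - <<'E'
from h import *
print(yaw())
E
```

```text
eef [0.5528 0.2328 0.1198] t 14.9
green [324.0, 274.0] 2988 rect [552.5 232. ] [48.6 15.5] 1.6 bydepth [0.554 0.232 0.163]
green [254.0, 183.0] 1181 rect [597.2 262.6] [11.1 19.2] 1.5 bydepth [0.555 0.298 0.011]
blue 0.503 few
blue 0.607 - 699 y 0.2031 0.2197 x 0.5871 0.6265 zmax 0.0615
green 0.503 - 285 y 0.2794 0.2899 x 0.4925 0.5141 zmax 0.0612
green 0.503 + 212 y 0.3051 0.3151 x 0.4911 0.5135 zmax 0.0614
green 0.607 - 380 y 0.2826 0.2931 x 0.596 0.6174 zmax 0.0612
green 0.607 + 279 y 0.3083 0.3184 x 0.5952 0.6171 zmax 0.0616
1.4874470574786451
```

>>> carry_out(deltas=[0.0015,-0.033,0,0,0,0,0.0035,-0.067,0.01,0,0,0,0.0035,-0.067,0.05,0,0,0,0.0035,-0.067,0.073,0,0,0,0.0035,-0.067,0.073,0,0,0])

```text
time: 15.58
eef_pos: [0.5529, 0.2994, 0.0447]
tcp_rot: [1.0, 0.013, -0.003, 0.001]
contact_force: [0.3, -0.7, -0.9]
opening: 0.259
finger_force: 70.5
```

>>> carry_out(deltas=[0,0,0,0,0,0,0,0,0,0,0,0,0,0,0,0,0,0])

```text
time: 15.95
eef_pos: [0.5556, 0.3013, 0.0487]
tcp_rot: [1.0, 0.014, 0.001, -0.0]
contact_force: [-0.7, -0.5, -0.9]
opening: 0.262
finger_force: 70.5
```

```bash
python3 look.py w10 green 0.091|head -2; python3 - <<'E'
from h import *
s=ctrl.get_state();print(s["eef_pos"],yaw())
E
```

```text
eef [0.5556 0.3013 0.0487] t 15.95
green [324.0, 274.0] 2995 rect [552.7 300.3] [50.1 16. ] 1.7 bydepth [0.556 0.3   0.092]
[0.55536037 0.30125039 0.04839414] 1.586008371046763
```

>>> carry_out(deltas=[0,0.0013,0.004,0,0,0,0,0.0013,0.008,0,0,0,0,0.0013,0.012,0,0,0,0,0.0013,0.015,0,0,0,0,0.0013,0.015,0,0,0])

```text
time: 16.62
eef_pos: [0.5551, 0.3002, 0.033]
tcp_rot: [1.0, 0.014, 0.0, -0.0]
contact_force: [-1.6, 0.3, 3.0]
opening: 0.265
finger_force: 71.1
```

>>> carry_out(deltas=[0,0,0.004,0,0,0,0,0,0.008,0,0,0,0,0,0.012,0,0,0,0,0,0.015,0,0,0,0,0,0.015,0,0,0])

```text
time: 17.25
eef_pos: [0.5556, 0.3, 0.0195]
tcp_rot: [1.0, 0.014, 0.0, 0.0]
contact_force: [-3.6, -1.7, 12.2]
opening: 0.265
finger_force: 72.2
```

>>> carry_out(deltas=[0,0,0.001,0,0,0,0,0,0.002,0,0,0,0,0,0.002,0,0,0])

```text
time: 17.62
eef_pos: [0.5556, 0.3, 0.0195]
tcp_rot: [1.0, 0.014, 0.0, 0.0]
contact_force: [-7.7, -3.5, 19.3]
opening: 0.265
finger_force: 73.2
```

Stopped firmly at 0.0195: home. Release and check.

>>> carry_out(deltas=[0,0,-0.003,0,0,0,0,0,-0.003,0,0,0,0,0,-0.003,0,0,0], grip=45)

```text
time: 18.0
eef_pos: [0.554, 0.2995, 0.0171]
tcp_rot: [1.0, 0.014, -0.001, 0.0]
contact_force: [0.2, 0.6, 0.7]
opening: 0.449
finger_force: 0.0
```

>>> carry_out(deltas=[0,0,-0.03,0,0,0,0,0,-0.08,0,0,0,0,0,-0.12,0,0,0,0,0,-0.13,0,0,0,0,0,-0.13,0,0,0])

```text
time: 18.62
eef_pos: [0.5546, 0.2997, 0.1477]
tcp_rot: [1.0, 0.014, -0.0, 0.0]
contact_force: [-0.1, -0.3, 0.0]
opening: 0.449
finger_force: 0.0
```

```bash
python3 look.py w11 orange 0.045 | head -3; python3 - <<'E'
from pc import *
P,st=cloud("w11")
th=np.radians(1.6);c=np.array([.555,.2988])
d=P[...,:2]-c;rx=d[...,0]*np.cos(th)+d[...,1]*np.sin(th);ry=-d[...,0]*np.sin(th)+d[...,1]*np.cos(th)
for y,n in ((-.08,"blue"),(0,"green"),(.08,"yellow")):
    for x in (-.045,-.030,0,.030,.06,.1):
        k=(abs(rx-x)<.004)&(abs(ry-y)<.013)&(P[...,2]>.03)&(P[...,2]<.08)
        q=P[k]
        if len(q)>3:
            t=q[:,2]>np.percentile(q[:,2],90)-.004
            print(n,x,k.sum(),"ztop",np.percentile(q[:,2],95).round(4),"ry",np.median(ry[k][t]).round(4))
# boxes from the top camera
im,dep=ctrl.read_camera("top");cv2.imwrite("pics/top1.png",im[:,:,::-1])
for col,rng in (("orange",((2,90,90),(18,255,255))),("blue",((105,110,60),(128,255,255)))):
    hsv=cv2.cvtColor(im,cv2.COLOR_RGB2HSV);m=cv2.inRange(hsv,*[np.array(r) for r in rng]);n,l,s,cc=cv2.connectedComponentsWithStats(m)
    for i in sorted(range(1,n),key=lambda i:-s[i,4])[:3]:
        vu=np.argwhere(l==i)[:,::-1];o,dd=ray("top",cc[i]);z=np.median(dep[l==i]);p=o+dd*z
        Q=np.array([at("top",a,p[2])[:2] for a in vu],np.float32)*1000;r=cv2.minAreaRect(Q)
        print(col,s[i,4],p.round(3),np.round(r[0],1),np.round(r[1],1),round(r[2],1))
E
```

```text
eef [0.5546 0.2997 0.1477] t 18.62
orange [540.0, 276.0] 3094 rect [445.3  22.5] [ 74.4 118.3] 76.8 bydepth [0.449 0.024 0.043]
blue -0.045 275 ztop 0.061 ry -0.0799
blue -0.03 228 ztop 0.063 ry -0.0788
blue 0 252 ztop 0.0638 ry -0.0785
blue 0.03 289 ztop 0.063 ry -0.0781
blue 0.06 269 ztop 0.0609 ry -0.079
blue 0.1 90 ztop 0.0557 ry -0.0782
green -0.045 244 ztop 0.0611 ry 0.0004
green -0.03 205 ztop 0.063 ry 0.0004
green 0 257 ztop 0.0637 ry 0.0004
green 0.03 285 ztop 0.063 ry 0.0004
green 0.06 300 ztop 0.0611 ry 0.0004
green 0.1 100 ztop 0.0557 ry 0.0005
yellow -0.045 269 ztop 0.0609 ry 0.08
yellow -0.03 215 ztop 0.0629 ry 0.0794
yellow 0 258 ztop 0.0635 ry 0.0791
yellow 0.03 291 ztop 0.0631 ry 0.0791
yellow 0.06 281 ztop 0.0609 ry 0.0795
yellow 0.1 91 ztop 0.0551 ry 0.0797
orange 953 [0.441 0.014 0.046] [441.3  14.2] [ 60.4 115.2] 76.5
orange 1 [ 0.635 -1.35  -0.584] [  634.8 -1350.2] [0. 0.] 0.0
blue 1739 [0.593 0.727 0.05 ] [597.5 736.5] [220.4  99. ] 90.0
blue 891 [ 0.635 -0.004  0.091] [636.1  -4.1] [ 55.7 115.4] 85.4
blue 110 [ 0.699 -0.14   0.126] [ 700.2 -140.9] [28.5 29.2] 88.4
```

>>> carry_out(deltas=[-0.022,0.051,0,0,0,0.05,-0.044,0.102,0.01,0,0,0.1,-0.066,0.153,0.02,0,0,0.16,-0.088,0.204,0.03,0,0,0.22,-0.11,0.255,0.04,0,0,0.264], grip=100)

```text
time: 19.35
eef_pos: [0.4496, 0.0406, 0.1058]
tcp_rot: [0.993, -0.118, -0.002, 0.0]
contact_force: [1.0, 1.0, 0.4]
opening: 1.003
finger_force: 0.0
```

>>> carry_out(deltas=[-0.018,0.024,0.007,0,0,0,-0.018,0.024,0.007,0,0,0,-0.018,0.024,0.007,0,0,0,-0.018,0.024,0.007,0,0,0])

```text
time: 19.85
eef_pos: [0.4295, 0.0234, 0.1014]
tcp_rot: [0.993, -0.117, 0.0, -0.0]
contact_force: [0.3, -0.1, -0.3]
opening: 1.0
finger_force: 0.0
```

```bash
sed -i 's/"orange":(4,15)/"orange":(2,18)/' h.py; python3 look.py w12 orange 0.045 | head -2; python3 look.py w12 blue 0.09 | head -3; python3 - <<'E'
from h import *
print(yaw());go([0.441,0.014,-0.012],-13.5)
E
```

```text
eef [0.4295 0.0234 0.1014] t 19.85
orange [330.0, 181.0] 11364 rect [442.2  14.8] [ 59.2 114.4] 76.6 bydepth [0.447 0.014 0.045]
eef [0.4295 0.0234 0.1014] t 19.85
blue [68.0, 125.0] 682 rect [548.8 190.6] [43.7 14.5] 1.8 bydepth [0.555 0.218 0.063]
blue [105.0, 116.0] 649 rect [540.9 150.4] [18.  24.7] 1.5 bydepth [0.557 0.214 0.011]
-13.450682533268495
delta [0.0134, 0.0065, 0.1134] [-0.0, -0.0, 0.001]
```

View pics/w12.png

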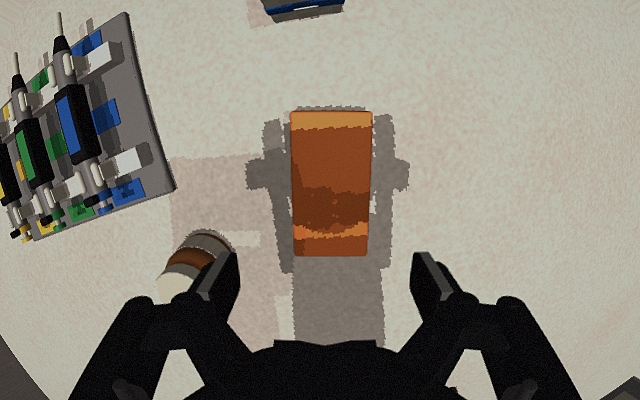

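>>> carry_out(deltas=[0.014,0.006,0.03,0,0,0,0.014,0.006,0.07,0,0,0,0.014,0.006,0.1,0,0,0,0.014,0.006,0.113,0,0,0,0.014,0.006,0.113,0,0,0])

```text
time: 20.52
eef_pos: [0.4408, 0.014, -0.0121]
tcp_rot: [0.993, -0.117, -0.001, -0.0]
contact_force: [0.3, 0.1, 0.3]
opening: 1.0
finger_force: 0.0
```

>>> carry_out(deltas=[0,0,0,0,0,0,0,0,0,0,0,0,0,0,0,0,0,0,0,0,0,0,0,0], grip=0, grip_force=40)

```text
time: 21.02
eef_pos: [0.4427, 0.0135, -0.01]
tcp_rot: [0.993, -0.118, 0.002, -0.0]
contact_force: [-1.3, 1.0, 6.7]
opening: 0.695
finger_force: 45.3
```

>>> carry_out(deltas=[0,0,-0.04,0,0,0,0,0,-0.1,0,0,0,0,0,-0.15,0,0,0,0,0,-0.15,0,0,0,0,0,-0.15,0,0,0])

```text
time: 21.65
eef_pos: [0.4398, 0.0138, 0.137]
tcp_rot: [0.993, -0.118, -0.001, -0.0]
contact_force: [-1.3, -0.1, -2.8]
opening: 0.693
finger_force: 44.9
```

```bash
python3 look.py w13 orange 0.185 | head -2; python3 look.py w13 blue 0.09 | head -3; python3 - <<'E'
from h import *
s=ctrl.get_state();print(s["eef_pos"],yaw());go([0.6,-0.004,0.138],-4.6)
E
```

```text
eef [0.4398 0.0138 0.137 ] t 21.65
orange [324.0, 244.0] 26657 rect [447.2  11.1] [ 62.3 100.4] 76.3 bydepth [0.462 0.008 0.192]
eef [0.4398 0.0138 0.137 ] t 21.65
blue [286.0, 8.0] 1447 rect [583.8   1.9] [60.  18.6] 73.8 bydepth [0.587 0.005 0.09 ]
blue [89.0, 135.0] 605 rect [550.8 193.4] [44.6 15. ] 1.7 bydepth [0.555 0.218 0.063]
[0.43922299 0.01393164 0.13612752] -13.532765929634342
delta [0.1605, -0.0202, -0.0025] [-0.0, 0.004, -0.156]
```

>>> carry_out(deltas=[0.035,-0.037,-0.005,0,0,-0.04,0.07,-0.074,-0.005,0,0,-0.08,0.105,-0.111,-0.005,0,0,-0.12,0.132,-0.141,-0.005,0,0,-0.156,0.132,-0.141,-0.005,0,0,-0.156])

```text
time: 22.32
eef_pos: [0.6021, 0.121, 0.1396]
tcp_rot: [0.999, -0.039, -0.003, 0.0]
contact_force: [-0.4, 0.2, -2.7]
opening: 0.702
finger_force: 44.9
```

>>> carry_out(deltas=[0,0,0,0,0,0,0,0,0,0,0,0,0,0,0,0,0,0,0,0,0,0,0,0])

```text
time: 22.82
eef_pos: [0.6021, 0.1195, 0.1437]
tcp_rot: [0.999, -0.04, 0.0, -0.0]
contact_force: [0.3, -0.1, -1.8]
opening: 0.692
finger_force: 44.9
```

```bash
python3 look.py w14 orange 0.196 | head -2;  python3 look.py w14 blue 0.09 | head -3; python3 - <<'E'
from pc import *
P,st=cloud("w14")
print(yaw(),st["eef_pos"])
im=cv2.imread("pics/w14.png")[:,:,::-1].copy()
# stack top from depth
k=(abs(P[...,2]-.090)<.004)&(abs(P[...,0]-.636)<.09)&(P[...,1]<.045)&(P[...,1]>-.06)
r=cv2.minAreaRect((P[k][:,:2]*1000).astype(np.float32));print("stack",k.sum(),np.round(r[0],1),np.round(r[1],1),r[2],"z",np.median(P[k][:,2]))
# held box top
R=Ro.from_quat(st["tcp_rot"]).as_matrix();T=(P-st["eef_pos"])@R
hsv=cv2.cvtColor(im,cv2.COLOR_RGB2HSV);m=cv2.inRange(hsv,(2,90,40),(18,255,255))>0
k=m&(abs(T[...,1])<.05)&(T[...,2]<-.04)
print("box top z tool",np.percentile(T[k][:,2],[5,25,50,75,95]).round(4))
q=T[k];q=q[abs(q[:,2]-np.median(q[:,2]))<.004]
print("front x",np.percentile(q[:,0],[99,99.8]).round(4),"y",np.percentile(q[:,1],[.3,99.7]).round(4))
for lo,hi in ((.02,.03),(.03,.04),(.04,.05),(.05,.056)):
    s=q[(q[:,0]>lo)&(q[:,0]<hi)];print(lo,len(s),np.percentile(s[:,1],[1,50,99]).round(4) if len(s) else "","z",np.median(s[:,2]).round(4) if len(s) else "")
for lo in (-.025,-.01,.005,.015):
    s=q[(q[:,1]>lo)&(q[:,1]<lo+.01)];print("y",lo,np.percentile(s[:,0],99.5).round(4))
E
```

```text
eef [0.6021 0.1195 0.1437] t 22.82
orange [324.0, 244.0] 26687 rect [612.1 117.8] [59.9 96.9] 85.3 bydepth [0.624 0.117 0.199]
eef [0.6021 0.1195 0.1437] t 22.82
blue [471.0, 146.0] 9774 rect [ 6.39e+02 -4.00e-01] [ 64.2 114.1] 85.7 bydepth [0.642 0.002 0.09 ]
blue [8.0, 219.0] 1023 rect [603.1 511.7] [ 57.6 117.6] 54.2 bydepth [0.594 0.626 0.026]
-4.622574065489985 [0.60209708 0.11947307 0.14366686]
stack 9351 [638.9  -3.4] [ 61.3 114.7] 85.55815887451172 z 0.09026679524161654
box top z tool [-0.056  -0.0554 -0.055  -0.0546 -0.0537]
front x [0.0564 0.0568] y [-0.0286  0.0303]
0.02 3237 [-0.0279  0.0006  0.0296] z -0.055
0.03 3566 [-0.028   0.001   0.0297] z -0.055
0.04 3829 [-0.028   0.001   0.0297] z -0.055
0.05 2474 [-0.0281  0.0006  0.0297] z -0.0549
y -0.025 0.0567
y -0.01 0.0566
y 0.005 0.0566
y 0.015 0.0567
```

View pics/w14.png

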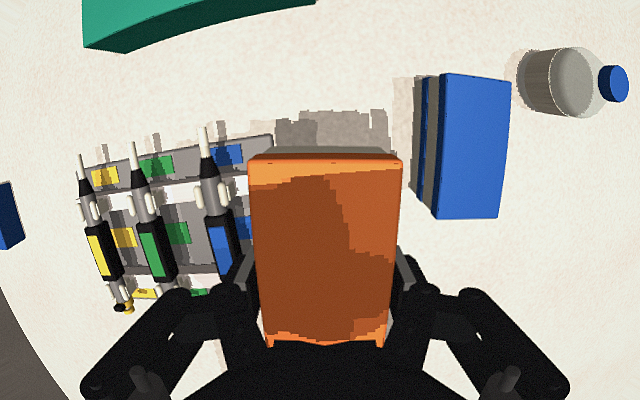

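>>> carry_out(deltas=[0.019,0.045,0,0,0,0,0.038,0.09,0,0,0,-0.003,0.0475,0.119,0,0,0,-0.003,0.0475,0.119,0.02,0,0,-0.003,0.0475,0.119,0.04,0,0,-0.003])

```text
time: 23.5
eef_pos: [0.6395, -0.0021, 0.1018]
tcp_rot: [0.999, -0.039, -0.0, -0.0]
contact_force: [-0.1, 0.3, -2.7]
opening: 0.696
finger_force: 44.9
```

>>> carry_out(deltas=[0,0,0,0,0,0,0,0,0,0,0,0,0,0,0,0,0,0,0,0,0,0,0,0])

```text
time: 24.0
eef_pos: [0.6407, -0.0024, 0.1042]
tcp_rot: [0.999, -0.038, 0.001, 0.0]
contact_force: [0.3, 0.9, -2.1]
opening: 0.689
finger_force: 44.8
```

```bash
cat > cmp.py <<'E'
import sys;from pc import *
n=sys.argv[1];P,st=cloud(n);im=cv2.imread(f"pics/{n}.png")[:,:,::-1].copy()
print(yaw(),st["eef_pos"].round(4))
R=Ro.from_quat(st["tcp_rot"]).as_matrix();T=(P-st["eef_pos"])@R
# front faces (nearly vertical) by world z
for lo,hi,l in ((.005,.04,"bottom"),(.05,.085,"mid")):
    k=(P[...,2]>lo)&(P[...,2]<hi)&(abs(T[...,1])<.06)&(T[...,0]>.03)&(T[...,0]<.075)
    for a in (-.022,0,.022):
        q=T[k&(abs(T[...,1]-a)<.006)];print(l,a,len(q),"front x",np.median(q[:,0]).round(4) if len(q) else "")
    for s in (-1,1):
        kk=(P[...,2]>lo)&(P[...,2]<hi)&(T[...,1]*s>.02)&(T[...,1]*s<.05)&(T[...,0]>.0)&(T[...,0]<.05);print(l,"side",s,kk.sum(),np.median(T[kk][:,1]).round(4) if kk.any() else "")
E
python3 look.py w15 - 0; python3 cmp.py w15; python3 - <<'E'
from h import *
go([0.6397,-0.0027,0.080],-4.45)
E
```

```text
eef [ 0.6407 -0.0024  0.1042] t 24.0
-4.409217307305619 [ 0.6407 -0.0024  0.1042]
bottom -0.022 31 front x 0.0554
bottom 0 30 front x 0.0557
bottom 0.022 34 front x 0.0553
bottom side -1 0 
bottom side 1 0 
mid -0.022 68 front x 0.055
mid 0 60 front x 0.0548
mid 0.022 73 front x 0.0551
mid side -1 0 
mid side 1 0 
delta [-0.0008, 0.0003, 0.024] [0.0, -0.001, 0.001]
```

>>> carry_out(deltas=[-0.0013,0.0003,0.008,0,0,0,-0.0013,0.0003,0.016,0,0,0,-0.0013,0.0003,0.02,0,0,0,-0.0013,0.0003,0.022,0,0,0,-0.0013,0.0003,0.022,0,0,0])

```text
time: 24.68
eef_pos: [0.6388, -0.0028, 0.0811]
tcp_rot: [0.999, -0.039, -0.0, -0.0]
contact_force: [0.0, 0.5, -2.6]
opening: 0.694
finger_force: 44.8
```

>>> carry_out(deltas=[0,0,0,0,0,0,0,0,0,0,0,0])

```text
time: 24.92
eef_pos: [0.639, -0.0028, 0.0816]
tcp_rot: [0.999, -0.039, 0.0, 0.0]
contact_force: [-0.0, -0.1, -2.0]
opening: 0.696
finger_force: 44.8
```

```bash
python3 look.py w16 - 0; python3 cmp.py w16; python3 - <<'E'
from pc import *
P,st=cloud("w16");R=Ro.from_quat(st["tcp_rot"]).as_matrix();T=(P-st["eef_pos"])@R
k=(abs(T[...,1])<.035)&(T[...,0]>.02)&(T[...,0]<.065)&(T[...,2]<-.045)&(T[...,2]>-.06)
print("held top z",np.median(P[k][:,2]),"front",np.percentile(T[k][:,0],99.5))
k=(P[...,2]>.1)&(P[...,2]<.13)&(abs(T[...,1])<.02)&(T[...,0]>.03)&(T[...,0]<.075);print("held front face",k.sum(),np.median(T[k][:,0]) if k.any() else "")
E
```

```text
eef [ 0.639  -0.0028  0.0816] t 24.93
-4.42063053593514 [ 0.639  -0.0028  0.0816]
bottom -0.022 53 front x 0.0567
bottom 0 49 front x 0.0565
bottom 0.022 61 front x 0.0566
bottom side -1 0 
bottom side 1 0 
mid -0.022 105 front x 0.0566
mid 0 119 front x 0.057
mid 0.022 112 front x 0.0566
mid side -1 0 
mid side 1 0 
held top z 0.13658053227047098 front 0.05688970915976453
held front face 777 0.055855700021255235
```

>>> carry_out(deltas=[0.0003,0,0.001,0,0,0,0.0003,0,0.002,0,0,0,0.0003,0,0.002,0,0,0])

```text
time: 25.35
eef_pos: [0.6393, -0.0028, 0.0801]
tcp_rot: [0.999, -0.039, 0.0, 0.0]
contact_force: [-2.6, -0.1, 3.1]
opening: 0.696
finger_force: 45.3
```

>>> carry_out(deltas=[0,0,0,0,0,0,0,0,0,0,0,0,0,0,0,0,0,0,0,0,0,0,0,0], grip=95)

```text
time: 25.85
eef_pos: [0.6391, -0.0028, 0.0792]
tcp_rot: [0.999, -0.039, -0.0, -0.0]
contact_force: [-0.0, -0.6, -0.2]
opening: 0.95
finger_force: 0.0
```

>>> carry_out(deltas=[0,0,-0.03,0,0,0,0,0,-0.07,0,0,0,0,0,-0.1,0,0,0,-0.05,0,-0.11,0,0,0,-0.1,0,-0.11,0,0,0])

```text
time: 26.48
eef_pos: [0.5393, 0.0047, 0.1908]
tcp_rot: [0.999, -0.039, 0.001, 0.0]
contact_force: [0.4, 0.2, 0.4]
opening: 0.954
finger_force: 0.0
```

>>> carry_out(deltas=[0,-0.05,0,0,0,0,0,-0.1,0,0,0,0,0,-0.1,0,0,0,0,0,-0.1,0,0,0,0])

```text
time: 26.98
eef_pos: [0.5471, 0.1045, 0.1892]
tcp_rot: [0.999, -0.038, -0.0, 0.0]
contact_force: [-0.1, 0.5, -0.2]
opening: 0.949
finger_force: 0.0
```

```bash
python3 look.py w17 orange 0.135 | head -2; python3 - <<'E'
from pc import *
P,st=cloud("w17")
k=(abs(P[...,2]-.135)<.004)&(abs(P[...,0]-.639)<.09)&(abs(P[...,1])<.06)
r=cv2.minAreaRect((P[k][:,:2]*1000).astype(np.float32));print("top box",k.sum(),np.round(r[0],1),np.round(r[1],1),r[2]-90)
th=np.radians(-4.45);d=P[...,:2]-np.array([.6389,-.0034]);rx=d[...,0]*np.cos(th)+d[...,1]*np.sin(th);ry=-d[...,0]*np.sin(th)+d[...,1]*np.cos(th)
for nm,lo,hi in (("low",.008,.04),("mid",.05,.085),("top",.095,.13)):
    m=(P[...,2]>lo)&(P[...,2]<hi)
    f=m&(abs(ry)<.025)&(abs(rx)<.075);s=m&(abs(rx)<.05)&(abs(ry)<.045)
    for a in (-.04,0,.04):
        q=s&(abs(rx-a)<.012)
        if q.sum()>5: print(nm,"side at",a,q.sum(),np.median(ry[q]).round(4))
im,dep=ctrl.read_camera("scene");cv2.imwrite("pics/scene1.png",cv2.resize(im[120:300,230:490],None,fx=3,fy=3,interpolation=cv2.INTER_CUBIC)[:,:,::-1])
E
```

```text
eef [0.5471 0.1045 0.1892] t 26.98
orange [453.0, 81.0] 11089 rect [638.  -1.] [ 63.6 114.7] 85.2 bydepth [0.637 0.001 0.135]
top box 10479 [638.3  -3.4] [ 61.2 116. ] -4.4949188232421875
low side at -0.04 107 0.0291
low side at 0 120 0.029
low side at 0.04 109 0.0291
mid side at -0.04 177 0.029
mid side at 0 195 0.029
mid side at 0.04 168 0.0291
top side at -0.04 292 0.0289
top side at 0 324 0.029
top side at 0.04 285 0.029
```

View pics/scene1.png

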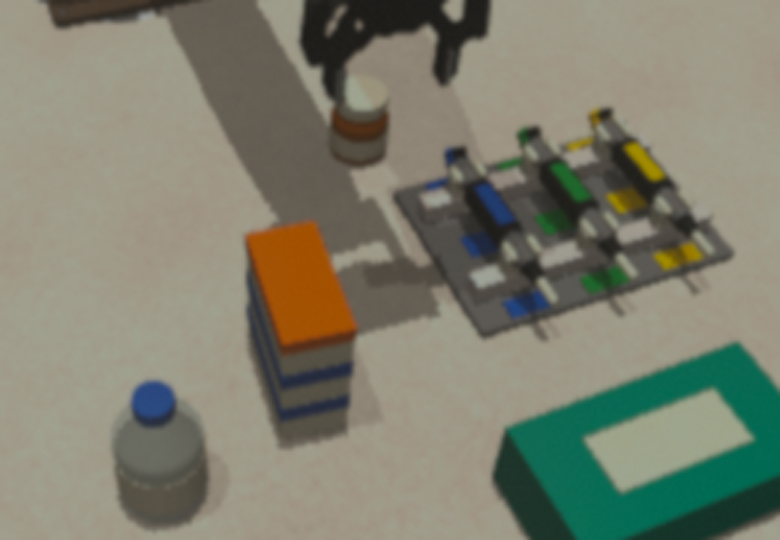

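The crop shows three pipettes parked with their tips the same way, blue at about (490,205), green (570,180) and yellow (640,165). The orange-lidded box sits flush on the stack at about (300,280). The side faces of all three boxes agree to 0.1 mm, and the gripper is clear, so I'm handing in.

```bash
python3 -c "
from plant import ctrl
print(ctrl.sign_off())"
```

```text
the job is handed in; nothing more can be done
None
```

The job is handed in at about 27 s of the 70 s allowed: the blue and green pipettes are snapped home in their own clips with tips the same way as the yellow one, and the orange-lidded box sits flush on the stack (sides within 0.1 mm, ends within about 1 mm).

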